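# Set the paper jogger's speed selector and start it

## Robot

A 6-joint arm with a two-finger parallel gripper is mounted at the origin on the work surface. World frame = base frame: x ahead of the robot, y to its left, z up, the work surface at z = 0. Lengths are in m, angles in rad, forces in N, time in s.
With the tool pointing down it reaches from about 0.3 to 0.775 m from the base axis. Payload 14.6 kg.
Tool frame: the origin (TCP) lies on the centre line of the jaws, within the pads' length; the fingertips stand 25 mm ahead of it and the grasp point (between the pads) lies 6 mm ahead of it (ctrl.tip_reach is the distance from the TCP to the fingertips, in m); z points along the fingers, y is the line along which they close (so a half turn about z gives the same grasp; the last joint's range is limited). The gripper opens to 94 mm and grips with 3 to 60 N. Pads are 16 mm wide; open, the fingers measure 119 mm over their backs; the gripper's body (75 mm by 177 mm) begins 78 mm behind the grasp point.
Start: joints at [-1.311, 0.3, 1.521, -0, 1.321, -0.067], TCP at [0.177, -0.521, 0.23] pointing down, gripper open.
Joint ranges: [-3.03, 3.03], [-0.79, 2.21], [0.23, 2.52], [-1.04, 4.18], [0, 3.07], [-2.55, 2.55]. Speed limits (rad/s): [2.22, 2.22, 2.57, 3.14, 3.14, 3.14].

## Interface

Orientations are given as [roll, pitch, yaw] about the fixed x, y, z axes, in that order (R = Rz(yaw) Ry(pitch) Rx(roll)).
In Python, from station import ctrl gives the robot as it stands. The module is installed in compiled form; this text tells all that it offers.
- The arm moves only by the tool apply_moves, never from a script. Its argument "deltas" is a list of rows, each a list of 7 numbers: the closure in counts, from 0 (fully open) to 255 (shut), then the shift along the world's x, y, z in cm, then the turn, a rotation vector about the world's x, y, z in rad. In form: [[jaw, tx, ty, tz, ax, ay, az], ...]. A call has 1 to 10 rows; each row shifts and turns the commanded pose from where the row before left it; what a row does not reach is not made up. A row lasts 1/10 s, in which the tool goes at most 50 mm and 8.59 degrees, less where a joint would pass 70% of its speed; a pose out of reach is approached as far as the arm can. A call with a gripper value outside its range is refused whole. The fingers move at their own pace and stop on an object; "grip_force" is the grip in N (left out, the last holds). Time passes only in rows, so rows that do not move let the fingers close. It gives the time, the measured TCP pose, the force, the opening and the grip force at its end, in the units of the state.
- ctrl.get_obs(): the state, without advancing time (a new reading comes with each control period).
- ctrl.camera(name): name is "scene" or "top" or "wrist"; returns a dict with "img" (400x640x3 uint8, red, green, blue), "K" (3x3 intrinsics, pixels), "k1" (the pictures are not rectified: a ray, as slopes to the right and down, at radius r is drawn at 1 + k1 r^2 times it, then the intrinsics apply), "pose" (4x4, takes a point from camera to world coordinates); the wrist camera has in their place "hand_eye" (4x4, takes a point from camera to tool coordinates, whose origin is the TCP and whose axes are the flange's). Camera axes: x right, y up, looking along -z (the intrinsics and any distortion apply to the point x, -y, -z); pixel columns grow to the right and rows downward; lengths in m; the calibration is good to about 2 mm. A picture is of the moment at which its call begins: read the wrist's pose just before it. There is no depth.
- ctrl.hand_in(): hands the job in; it is judged then, once.
The state is a dict: "time_s": time; "qpos": joint angles; "joint_vel": joint speeds; "tau": joint torques, N m; "ee_pos": TCP position; "eef_rot": TCP orientation; "force": force on the tool from outside, world axes, zero at the start; "moment": the same for the moment, N m; "grip_width": finger opening in m; "grip_force": force on a finger pad.
Only numpy, scipy, OpenCV 4.12 (cv2) and the standard library are available. Lean on these libraries where they do the work, as an engineer would, in place of code of your own. Each camera call takes 0.05 s, during which the arm holds its last target. There are 200 camera calls.

## Task

Set the paper jogger to the speed marked by the green token: with a fingertip against the side of the black selector's pointer blade, push it round, without gripping the blade, until the pointer has clicked into place at the green token, not going past it to a further click on the way. Then press the white start button fully down with a fingertip, let it come up again, and move clear. Do not press start before the selector is set, and leave the glue jar, the brass weight and the cork block where they are.

Things in the scene. Friction and masses are not known exactly. Their poses are not given: they have to be found in the camera images.
- jogger: bench-top paper jogger, fixed. Origin on the selector's vertical axis at table level, z up. In this frame its grey control box with a flat white panel spans x -90..100 mm, y -170..90 mm, top 55 mm above the table. A green machine body with a tilted aluminium paper tray stands from y = 120 mm outward; the tray's near edge is 140 mm high, its wall at x = 170 mm up to 190 mm
- selector (a joint): angle of the speed selector, rad, growing CLOCKWISE from above: 0 points along the jogger's +y, pi/2 +x, pi -y. 7 click positions pi/6 apart, 0 to pi, each with a black tick; stops 0.1 rad beyond the ends. Pushed over the hump half-way between two (1 to 3 N at the blade), it snaps on into the next, away from the finger; it rests within 0.05 rad. Starts in position 2, 3 or 4, counted from 0
- blade_end (a point): point inside the pointer blade, 36 mm from the axis, 75 mm above the table, half-way through its thickness; turns with it. The selector is a black disc 72 mm across, top 63 mm above the table; on it an upright blade 14 mm thick, from 63 to 87 mm above the table, reaches 44 mm from the axis on the pointing side (white line on top), 18 mm on the other. Push its side here
- pointer (a point): the spot that the pointer shows: 64 mm from the selector's axis in the pointing direction, just above the panel; turns with the selector. Compare with the tokens
- token_green: fixed green plastic disc, 20 mm across and 4 mm high, stuck on the panel beside one of the selector's click positions, its centre 64 mm from the selector's axis; origin at the centre of its underside. It marks the wanted speed. The four tokens stand at positions 0, 1, 5 and 6 of the selector, in an order that varies
- token_orange: fixed orange plastic disc, 20 mm across and 4 mm high, stuck on the panel beside one of the selector's click positions, its centre 64 mm from the selector's axis; origin at the centre of its underside
- token_blue: fixed blue plastic disc, 20 mm across and 4 mm high, stuck on the panel beside one of the selector's click positions, its centre 64 mm from the selector's axis; origin at the centre of its underside
- token_yellow: fixed yellow plastic disc, 20 mm across and 4 mm high, stuck on the panel beside one of the selector's click positions, its centre 64 mm from the selector's axis; origin at the centre of its underside
- start (a joint): travel of the start button, m: 0 up, 0.006 fully down; springs back. Fully down takes 5 N
- start_top (a point): centre of the top face of the white start button, 28 mm in diameter in a black housing on the panel, at x = -20 mm, y = -115 mm in the jogger's frame; pressed straight down
- jar_mid (a point): centre of a loose glue jar, 60 mm in diameter, 75 mm high, upright on the table to the -y side of the control box
- weight_mid (a point): centre of a loose brass weight with a small knob, 52 mm in diameter, 60 mm high, on the table to the -y side of the control box
- block_mid (a point): centre of a loose cork sanding block, 30 x 60 x 20 mm, lying on the control panel beyond the start button (its +x side), about 85 mm from it

How it is judged:
By the outcome, as a careful person would: the job done as asked, in the order asked, and still so for the second after the job is handed in, with the robot touching nothing.
It also fails if it takes over 64 s, if anything falls off the work surface, if the arm or the gripper's body presses on something with over 40 N, if the wrist force passes 120 N, or if a joint passes its speed limit or range.

## Working session

There is one attempt and no reset: what is moved stays moved. The work goes in short steps, Python scripts to look and compute and a tool call to move; the robot and the scene stay as the last step left them, time stands still between calls to the robot, and variables do not carry over. Pictures are saved under pics/ and viewed, at most 10 in all, crops included, and the job is handed in when it is done.

Besides the shell and the picture viewer there is one more tool, called after "Emit:" as name([rows], argument=value, ...), one row to a line, values as JSON. apply_moves: Moves the arm, as the interface text tells. Its arguments: {"type":"object","properties":{"deltas":{"type":"array"},"grip_force":{"type":"number"}},"required":["deltas"]}

```bash
mkdir -p pics
cat > h.py <<'E'
import numpy as np, cv2
from station import ctrl
def ray(c,u,v):
    K=c["K"]; p=cv2.undistortPoints(np.array([[[u,v]]],float),K,np.array([c["k1"],0,0,0,0.]))[0,0]
    d=c["pose"][:3,:3]@np.array([p[0],-p[1],-1]); return c["pose"][:3,3],d
def onz(c,u,v,z):
    o,d=ray(c,u,v); return o+d*(z-o[2])/d[2]
def proj(c,P):
    q=np.linalg.inv(c["pose"])@np.append(P,1); x=np.array([q[0],-q[1]])/-q[2]; x=x*(1+c["k1"]*(x@x))
    return (c["K"]@np.append(x,1))[:2]
E
python3 - <<'E'
from h import *
for n in("top","scene"):
    c=ctrl.camera(n); cv2.imwrite(f"pics/{n}0.png",c["img"][:,:,::-1]); print(n,c["pose"].round(3).tolist(),c["K"][0,0],c["k1"])
o=ctrl.get_obs();print(o)
E
```

```text
top [[-0.016, 0.986, -0.165, 0.412], [-1.0, -0.014, 0.01, -0.056], [0.008, 0.165, 0.986, 0.818], [0.0, 0.0, 0.0, 1.0]] 374.9455082414197 -0.06078269511365594
scene [[-0.86, -0.425, 0.282, 0.735], [0.51, -0.732, 0.452, 0.225], [0.015, 0.532, 0.846, 0.624], [0.0, 0.0, 0.0, 1.0]] 383.7936028812517 -0.024183250990956046
{'time_s': 0.1, 'qpos': array([-1.31060187e+00,  3.00426734e-01,  1.52150503e+00,  2.77462959e-05,
        1.32066206e+00, -6.66112895e-02]), 'joint_vel': array([-0.00127723, -0.00123662, -0.0002713 , -0.00058852,  0.00131908,
       -0.00070062]), 'tau': array([ 7.13068366e-04, -5.32645297e+01, -3.53278971e+01,  7.09955301e-02,
        2.35056173e-02, -5.92326342e-05]), 'ee_pos': array([ 0.17650809, -0.52070206,  0.22994281]), 'eef_rot': array([-3.14059549e+00, -9.34564260e-05,  3.26798816e-01]), 'force': array([ 0.05879866,  0.88582853, -0.75866452]), 'moment': array([0.01427619, 0.01661044, 0.00249261]), 'grip_force': 0.0, 'grip_width': 0.09387546040009825}
```

View pics/top0.png

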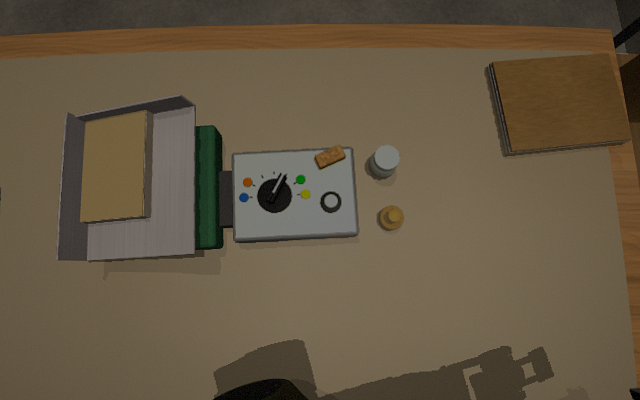

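View pics/scene0.png

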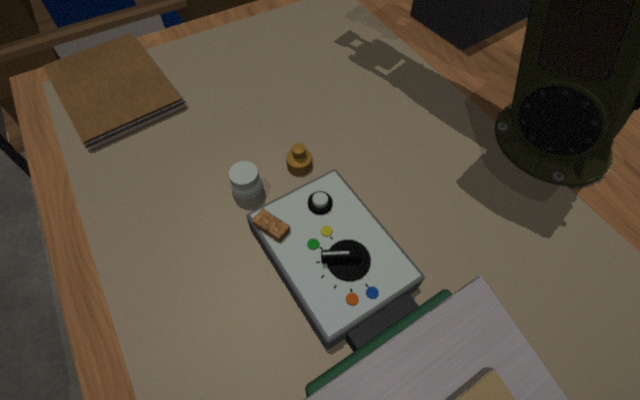

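Top view: the selector disc is at about (274,195) with its pointer up and right to about (285,174). Tokens are blue (244,197), orange (248,182), green (301,180) and yellow (306,195), and start is at (331,202). The tray is on the left (jogger +y ≈ world +y). Green looks like position 5 and the pointer like position 4. Next I measure these.

```bash
cat > m.py <<'E'
from h import *
import sys
def cents(c,box):
    hsv=cv2.cvtColor(c["img"],cv2.COLOR_RGB2HSV); R={}
    x0,y0,x1,y1=box
    for n,a,b in(("blue",100,125),("orange",5,15),("green",45,75),("yellow",24,34)):
        m=cv2.inRange(hsv,(a,140,90),(b,255,255)); k=np.zeros_like(m);k[y0:y1,x0:x1]=m[y0:y1,x0:x1]
        N,l,s,ce=cv2.connectedComponentsWithStats(k)
        j=[i for i in range(1,N) if 15<s[i,4]<400]; 
        R[n]=[(ce[i],s[i,4]) for i in j]
    return R
if __name__=="__main__":
  for n,box in(("top",(236,165,315,235)),("scene",(295,215,390,310))):
    c=ctrl.camera(n)
    T={k:v for k,v in cents(c,box).items()}
    P={}
    for k,v in T.items():
        for ce,a in v: P[k]=onz(c,*ce,.059); print(n,k,ce.round(1),a,P[k].round(4))
    # jogger frame fit: given order blue0 orange1 green5 yellow6
    pos=dict(blue=0,orange=1,green=5,yellow=6)
    A=[];B=[]
    for k in P:
        th=pos[k]*np.pi/6; A.append([.064*np.sin(th),.064*np.cos(th)]); B.append(P[k][:2])
    A=np.array(A);B=np.array(B); a=A-A.mean(0); b=B-B.mean(0)
    yaw=np.arctan2((a[:,0]*b[:,1]-a[:,1]*b[:,0]).sum(),(a*b).sum())
    R=np.array([[np.cos(yaw),-np.sin(yaw)],[np.sin(yaw),np.cos(yaw)]]); t=B.mean(0)-R@A.mean(0)
    print("yaw",yaw,"axis",t.round(4),"res mm",((B-A@R.T-t)*1e3).round(1).tolist())
    S=t+R@[-.02,-.115]; print("start",S.round(4),"px",proj(c,[*S,.066]).round(1))
    for th in (2*np.pi/3,):
        print("pointer tip px",proj(c,[*(t+R@[.044*np.sin(th),.044*np.cos(th)]),.087]).round(1))
    g=cv2.resize(c["img"][box[1]-20:box[3]+10,box[0]-5:box[2]+45],None,fx=5,fy=5,interpolation=2); cv2.imwrite(f"pics/{n}_{sys.argv[1]}.png",g[:600,:800,::-1])
E
python3 m.py a
```

```text
top blue [243.4 197. ] 55 [0.5571 0.096  0.059 ]
top orange [247.  181.6] 59 [0.5895 0.0892 0.059 ]
top green [300.4 178.8] 54 [ 0.5938 -0.0217  0.059 ]
top yellow [305.2 193.9] 63 [ 0.5618 -0.0314  0.059 ]
yaw 0.038137322770822386 axis [0.5596 0.0324] res mm [[0.0, -0.3], [0.0, 0.1], [0.2, 0.1], [-0.2, 0.1]]
start [ 0.544  -0.0833] px [330.6 201.4]
pointer tip px [282.9 173.5]
scene blue [371.9 292.3] 100 [0.5593 0.0965 0.059 ]
scene orange [351.6 298.7] 112 [0.5917 0.0893 0.059 ]
scene green [312.8 243.6] 80 [ 0.596 -0.021  0.059]
scene yellow [326.  230.6] 80 [ 0.5647 -0.0307  0.059 ]
yaw 0.04084811767505043 axis [0.5619 0.0329] res mm [[-0.0, -0.3], [0.0, -0.3], [-0.2, 0.2], [0.2, 0.4]]
start [ 0.5466 -0.0828] px [319.6 201.1]
pointer tip px [320.8 253.7]
```

View pics/top_a.png

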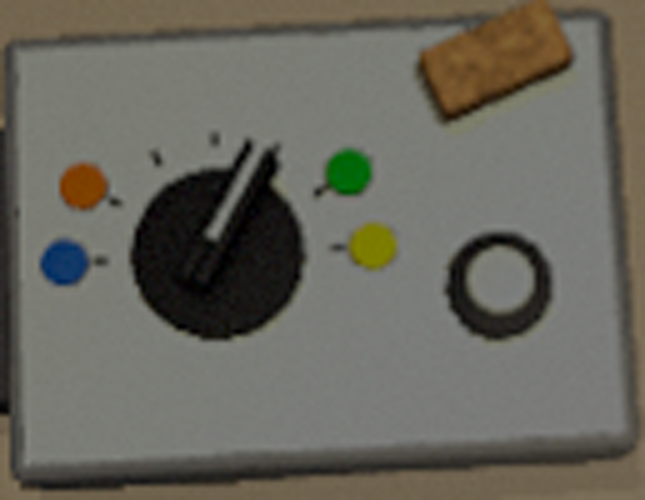

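The fit residuals are under 0.4 mm and the two views agree to about 2 mm. The axis is near (0.561, 0.0327) with yaw 0.04. The pointer sits on position 4 and green is position 5, so one clockwise click is needed, pushing from the +y side. I close the fingers and travel high.

Emit:
apply_moves([
  [255,2.4,3.1,0,0,0,0.028],
  [255,2.4,3.1,0,0,0,0.028],
  [255,2.4,3.1,0,0,0,0.028],
  [255,2.4,3.1,0,0,0,0.028],
  [255,2.4,3.1,0,0,0,0.028],
  [255,2.4,3.1,0,0,0,0.028],
  [255,2.4,3.1,0,0,0,0.028],
  [255,2.4,3.1,0,0,0,0.028],
  [255,2.4,3.1,0,0,0,0.028],
  [255,2.4,3.1,0,0,0,0.028],
], grip_force=5)

```text
time_s: 1.2
ee_pos: [0.4173, -0.2094, 0.2305]
eef_rot: [3.141, -0.0, 0.608]
force: [0.1, -0.2, 0.2]
grip_width: 0.0177
grip_force: 0.0
```

Emit:
apply_moves([
  [255,2.4,3.1,0,0,0,0.028],
  [255,2.4,3.1,0,0,0,0.028],
  [255,2.4,3.1,0,0,0,0.028],
  [255,2.4,3.1,0,0,0,0.028],
  [255,2.4,3.1,0,0,0,0.028],
  [255,2.4,3.1,0,0,0,0.028],
  [255,2.4,3.1,0,0,0,0.028],
  [255,2.4,3.1,0,0,0,0.028],
  [255,0,0,0,0,0,0],
  [255,0,0,0,0,0,0],
])

```text
time_s: 2.2
ee_pos: [0.6084, 0.0375, 0.2298]
eef_rot: [-3.141, 0.001, 0.832]
force: [-0.9, -1.6, 0.2]
grip_width: 0.0001
grip_force: 0.0
```

Emit:
apply_moves([
  [255,0.6,0,-3,0,0,0],
  [255,0,0,-4,0,0,0],
  [255,0,0,-3.5,0,0,0],
  [255,0,0,-2,0,0,0],
  [255,0,0,-1.1,0,0,0],
  [255,0,0,0,0,0,0],
  [255,0,0,0,0,0,0],
])

```text
time_s: 2.9
ee_pos: [0.615, 0.0367, 0.0958]
eef_rot: [3.14, -0.001, 0.83]
force: [0.6, -0.1, 0.1]
grip_width: 0.0005
grip_force: 0.0
```

Run:
```python
from h import *
c=ctrl.camera("scene"); cv2.imwrite("pics/s1.png",cv2.resize(c["img"][150:330,240:440],None,fx=3.3,fy=3.3)[:,:,::-1])
```

```text
(no output)
```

View pics/s1.png

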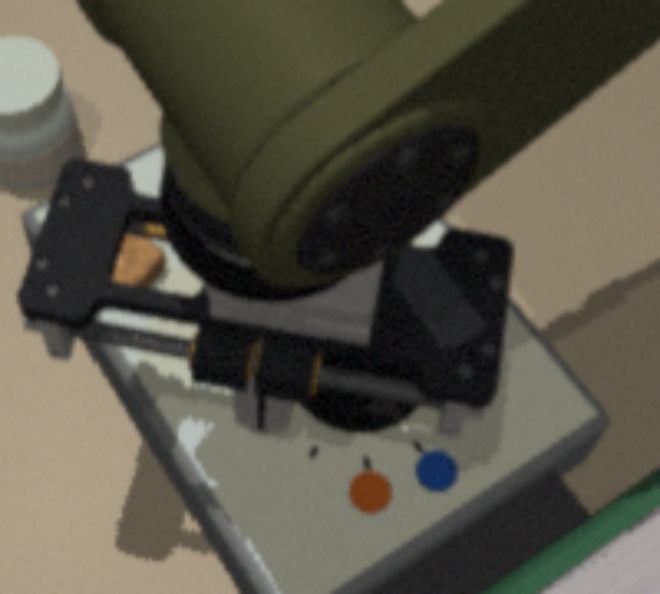

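The closed fingertips stand beside the disc at crop (265,400), on the near (+y) side of the blade and clear of the cork block at (140,260). Next I approach and push in small steps.

Emit:
apply_moves([
  [255,-0.41,-0.44,0,0,0,0],
  [255,-0.34,-0.37,0,0,0,0],
  [255,-0.14,-0.15,0,0,0,0],
  [255,0,0,0,0,0,0],
])

```text
time_s: 3.35
ee_pos: [0.6057, 0.0273, 0.0949]
eef_rot: [3.141, -0.001, 0.83]
force: [0.6, 1.0, 0.4]
grip_width: 0.0004
grip_force: 0.2
```

Emit:
apply_moves([
  [255,-0.14,-0.15,0,0,0,0],
  [255,-0.14,-0.15,0,0,0,0],
  [255,0,0,0,0,0,0],
])

```text
time_s: 3.65
ee_pos: [0.6032, 0.0244, 0.0948]
eef_rot: [3.141, -0.001, 0.831]
force: [1.3, -0.1, 0.2]
grip_width: 0.0005
grip_force: 0.4
```

Emit:
apply_moves([
  [255,-0.14,-0.15,0,0,0,0],
  [255,0,0,0,0,0,0],
])

```text
time_s: 3.85
ee_pos: [0.6012, 0.0229, 0.0944]
eef_rot: [-3.141, 0.0, 0.831]
force: [1.3, 0.5, -0.3]
grip_width: 0.0006
grip_force: 0.2
```

Emit:
apply_moves([
  [255,-0.14,-0.15,0,0,0,0],
  [255,0,0,0,0,0,0],
])

```text
time_s: 4.05
ee_pos: [0.5997, 0.0213, 0.0943]
eef_rot: [-3.141, 0.001, 0.831]
force: [0.0, -0.1, -0.2]
grip_width: 0.0005
grip_force: 0.0
```

Emit:
apply_moves([
  [255,-0.14,-0.15,0,0,0,0],
  [255,0,0,0,0,0,0],
])

```text
time_s: 4.25
ee_pos: [0.5983, 0.0198, 0.0943]
eef_rot: [-3.141, 0.001, 0.831]
force: [0.4, 0.5, -0.1]
grip_width: 0.0006
grip_force: 0.0
```

Emit:
apply_moves([
  [255,-0.14,-0.15,0,0,0,0],
  [255,0,0,0,0,0,0],
])

```text
time_s: 4.45
ee_pos: [0.597, 0.0184, 0.0944]
eef_rot: [-3.141, 0.0, 0.831]
force: [0.4, -0.5, 0.2]
grip_width: 0.0005
grip_force: 0.0
```

Run:
```python
from h import *
a=ctrl.camera("scene")["img"][190:310,290:400]; w=ctrl.camera("wrist")["img"]
g=np.hstack([cv2.resize(a,(367,400)),cv2.resize(w,None,fx=.65,fy=1)[:, :433]])
cv2.imwrite("pics/s2.png",g[:,:,::-1])
```

```text
(no output)
```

View pics/s2.png

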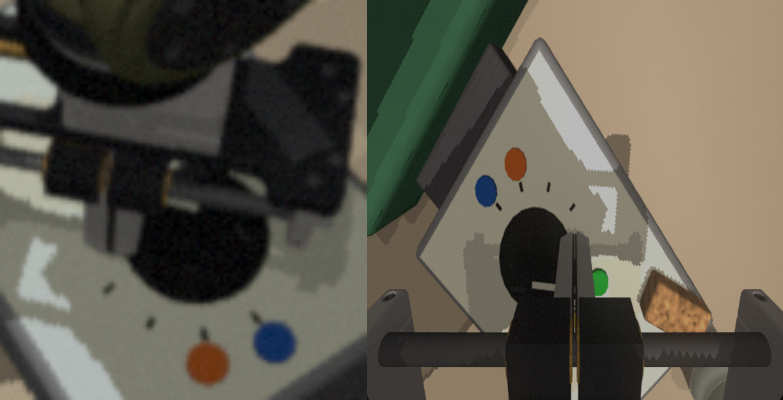

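Here the fingertips hide most of the blade, with only part of the white line showing near wrist crop (543,287). I back off and rise to check it.

Emit:
apply_moves([
  [255,0.7,0.75,0,0,0,0],
  [255,0,0,2,0,0,0],
  [255,0,0,4,0,0,0],
  [255,0,0,4,0,0,0],
  [255,2,2,3,0,0,0],
  [255,3,3,0,0,0,0],
  [255,3,3,0,0,0,0],
  [255,0,0,0,0,0,0],
])

```text
time_s: 5.35
ee_pos: [0.6859, 0.1099, 0.2224]
eef_rot: [-3.14, 0.001, 0.834]
force: [-0.6, -0.3, -0.4]
grip_width: 0.0003
grip_force: 0.0
```

Run:
```python
from h import *
c=ctrl.camera("top"); a=c["img"][150:250,225:345]; w=ctrl.camera("wrist")["img"]
g=np.hstack([cv2.resize(a,(400,400)),cv2.resize(w,(400,250))[:, :] if 0 else cv2.copyMakeBorder(cv2.resize(w,(400,250)),0,150,0,0,0)])
cv2.imwrite("pics/s3.png",g[:,:,::-1])
```

```text
(no output)
```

View pics/s3.png

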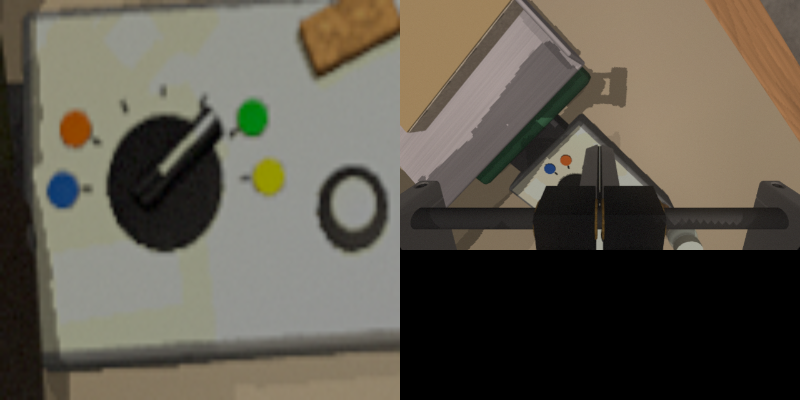

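The top view shows the white line from about (165,170) to (213,115) in the crop, between tick 4 (205,100) and tick 5 (235,132). It may be sitting near the hump, so I measure the angle.

```bash
cat > ang.py <<'E'
from h import *
def ang(n="top",ax=(.561,.0327),yaw=.0395):
    c=ctrl.camera(n); off=-.0012 if n=="top" else .0011
    g=cv2.cvtColor(c["img"],cv2.COLOR_RGB2GRAY).astype(float); 
    # sample the plane z=.087 in jogger frame, 0.5mm
    N=121; r=np.arange(-60,61)*.0005*1.5
    X,Y=np.meshgrid(r,r); R=np.array([[np.cos(yaw),-np.sin(yaw)],[np.sin(yaw),np.cos(yaw)]])
    W=np.stack([X,Y],-1)@R.T+np.array(ax)
    uv=np.array([proj(c,[*w,.087]) for w in W.reshape(-1,2)]).reshape(N,N,2).astype(np.float32)
    im=cv2.remap(g.astype(np.float32),uv[...,0],uv[...,1],1)
    m=(im>70)&(np.hypot(X,Y)<.034); x=X[m];y=Y[m]
    p=np.stack([x,y],1); q=p-p.mean(0); d=np.linalg.svd(q,full_matrices=0)[2][0]
    if d@p.mean(0)<0:d=-d
    print(n,m.sum(),p.mean(0).round(4),"angle deg",np.degrees(np.arctan2(d[0],d[1])).round(1),"pos",(np.arctan2(d[0],d[1])/(np.pi/6)).round(2))
    return im
if __name__=="__main__":
    for n in("top","scene"): ang(n)
    print(ctrl.get_obs()["ee_pos"])
E
python3 ang.py
```

```text
top 1150 [0.018  0.0042] angle deg -10.9 pos -0.36
scene 26 [0.0253 0.0167] angle deg 82.4 pos 2.75
[0.68397895 0.10569919 0.22448544]
```

Run:
```python
from h import *
c=ctrl.camera("top")
a=onz(c,274.5,192.5,.087);b=onz(c,288.9,178.75,.087);d=(b-a)[:2]
print(a,b,np.linalg.norm(d),np.degrees(np.arctan2(d[0],d[1])+.0395))
t=np.array([.5596,.0324])
for th in(120,135,150):
    q=np.radians(th)-.038; e=np.array([np.sin(q),np.cos(q)]); print(th,proj(c,[*t,.087]).round(1),proj(c,[*(t+.044*e),.087]).round(1),proj(c,[*(t+.064*e),.057]).round(1))
cv2.imwrite("pics/s4.png",cv2.resize(c["img"][160:220,240:320],(800,600),interpolation=2)[:,:,::-1])
```

```text
[0.55995748 0.02860814 0.087     ] [ 5.87579116e-01 -6.42857546e-05  8.70000000e-02] 0.039812846738463255 138.33253755732346
120 [272.6 192.7] [282.9 173.5] [288.8 168.8]
135 [272.6 192.7] [287.6 176.7] [295.3 173.2]
150 [272.6 192.7] [291.3 180.9] [300.4 179.1]
```

View pics/s4.png

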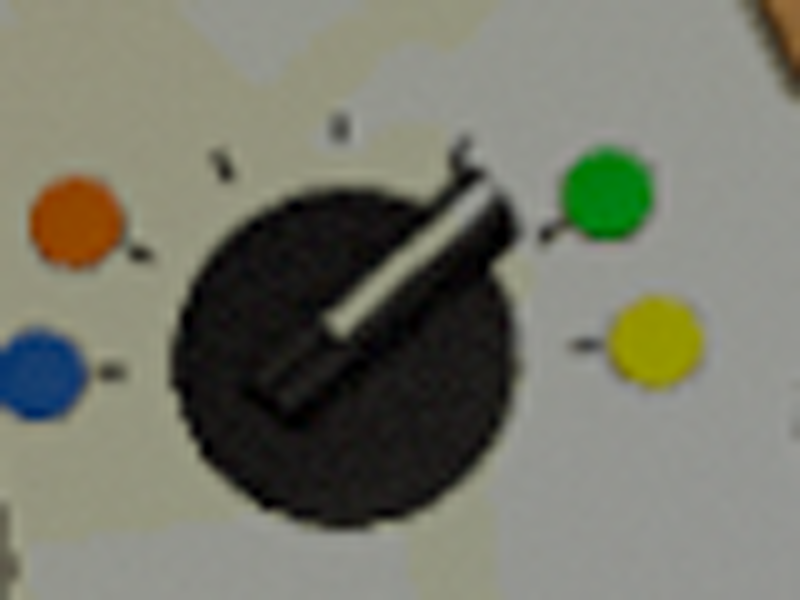

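The line runs (335,325) to (487,188) in the crop, so the pointer is at about 138–140°, past the hump but not at tick 5 (150°). I wait a second and re-measure more exactly.

Emit:
apply_moves([
  [255,0,0,0,0,0,0],
  [255,0,0,0,0,0,0],
  [255,0,0,0,0,0,0],
  [255,0,0,0,0,0,0],
  [255,0,0,0,0,0,0],
])

```text
time_s: 6.1
ee_pos: [0.6842, 0.106, 0.2245]
eef_rot: [3.142, -0.0, 0.831]
force: [0.6, -0.5, 1.0]
grip_width: 0.0003
grip_force: 0.0
```

```bash
cat > ang.py <<'E'
from h import *
c=ctrl.camera("top")
g=cv2.resize(c["img"][160:220,240:320],(800,600),interpolation=2).max(2)
k=np.zeros_like(g); cv2.circle(k,(345,355),160,255,-1)
m=((g>95)&(k>0)).astype(np.uint8)
N,l,s,ce=cv2.connectedComponentsWithStats(m)
for i in range(1,N):
    if s[i,4]<800: continue
    y,x=np.where(l==i); (cx,cy),(w,h),a=r=cv2.minAreaRect(np.stack([x,y],1).astype(np.float32))
    b=cv2.boxPoints(r); e=[(b[0]+b[1])/2,(b[2]+b[3])/2] if np.linalg.norm(b[0]-b[1])<np.linalg.norm(b[1]-b[2]) else [(b[1]+b[2])/2,(b[3]+b[0])/2]
    W=[onz(c,240+p[0]/10-.45,160+p[1]/10-.45,.087)[:2] for p in sorted(e,key=lambda p:np.hypot(p[0]-345,p[1]-355))]
    d=W[1]-W[0]; print(s[i].tolist(),np.array(W).round(4).tolist(),"angle",np.degrees(np.arctan2(*d)+.0395).round(1))
E
python3 ang.py
python3 - <<'E'
# same measure on start picture's line, and expected angle of wanted pos
from h import *
c=ctrl.camera("top")
for p,q in(((273.4,192),(281.6,174.4)),):
    a=onz(c,*p,.087);b=onz(c,*q,.087);print(np.degrees(np.arctan2(*(b-a)[:2])+.0395))
print(ctrl.get_obs()["time_s"])
E
```

```text
[328, 223, 124, 112, 3374] [[0.5603, 0.032], [0.5804, 0.0099]] angle 140.0
116.69448563642054
6.2
```

```bash
sed 's#^g=#c["img"]=cv2.imread("pics/top0.png")[:,:,::-1].copy()\ng=#; s/g>95/g>TH/; s/<800/<300/' ang.py > ang0.py; for t in 75 85 95;do sed "s/TH/$t/" ang0.py|python3 - ;done; for t in 75 85 105;do sed "s/g>95/g>$t/" ang.py|python3 -;done
```

```text
[324, 201, 85, 128, 3226] [[0.5607, 0.0323], [0.5857, 0.019]] angle 120.3
[325, 201, 83, 126, 2845] [[0.5609, 0.0322], [0.5856, 0.0191]] angle 120.3
[326, 202, 80, 124, 2446] [[0.5612, 0.0321], [0.5856, 0.0191]] angle 120.3
[325, 223, 129, 114, 4049] [[0.56, 0.0323], [0.5805, 0.0098]] angle 140.0
[326, 223, 128, 113, 3698] [[0.5601, 0.0321], [0.5805, 0.0098]] angle 139.8
[330, 224, 122, 110, 3047] [[0.5605, 0.0318], [0.5803, 0.0099]] angle 140.2
```

The method reads 120.3° at the start and 140.0° now, and it is steady. So the pointer is past the hump but has stopped short of tick 5. I go back with the finger face lined up for 150° and nudge it on, stopping where the blade would be at about 150°.

Emit:
apply_moves([
  [255,-2.5,-2.8,0,0,0,-0.09],
  [255,-2.5,-2.8,0,0,0,-0.09],
  [255,-2.44,-2.9,0,0,0,-0.088],
  [255,0,0,-3,0,0,0],
  [255,0,0,-4,0,0,0],
  [255,0,0,-3,0,0,0],
  [255,0,0,-2,0,0,0],
  [255,0,0,-1,0,0,0],
  [255,0,0,0,0,0,0],
  [255,0,0,0,0,0,0],
])

```text
time_s: 7.5
ee_pos: [0.6104, 0.021, 0.0956]
eef_rot: [3.141, -0.001, 0.563]
force: [0.9, -0.1, -0.5]
grip_width: 0.001
grip_force: 0.0
```

Emit:
apply_moves([
  [255,-0.34,-0.21,0,0,0,0],
  [255,-0.34,-0.21,0,0,0,0],
  [255,-0.17,-0.11,0,0,0,0],
  [255,0,0,0,0,0,0],
])

```text
time_s: 7.9
ee_pos: [0.6012, 0.0155, 0.0949]
eef_rot: [3.141, -0.0, 0.562]
force: [-0.6, -0.5, -0.0]
grip_width: 0.0005
grip_force: 0.0
```

Emit:
apply_moves([
  [255,-0.17,-0.11,0,0,0,0],
  [255,0,0,0,0,0,0],
])

```text
time_s: 8.1
ee_pos: [0.5995, 0.0145, 0.0945]
eef_rot: [-3.142, 0.0, 0.563]
force: [-0.6, 0.6, 0.2]
grip_width: 0.0003
grip_force: 0.0
```

Emit:
apply_moves([
  [255,-0.17,-0.11,0,0,0,0],
  [255,0,0,0,0,0,0],
])

```text
time_s: 8.3
ee_pos: [0.5978, 0.0134, 0.0944]
eef_rot: [-3.142, 0.0, 0.563]
force: [0.4, 0.2, -0.1]
grip_width: 0.0003
grip_force: 0.0
```

```bash
python3 - <<'E'
from h import *
o=ctrl.get_obs();d=(o["ee_pos"][:2]-[.561,.0327]);print("s mm",1e3*d@[-.845,-.534],"r",1e3*d@[.534,-.845],o["force"].round(1))
E
python3 ang.py
```

```text
s mm -20.851302319546775 r 35.948441899463184 [ 0.4  0.2 -0.1]
```

Emit:
apply_moves([
  [255,-0.17,-0.11,0,0,0,0],
  [255,0,0,0,0,0,0],
])

```text
time_s: 8.55
ee_pos: [0.5961, 0.0123, 0.0944]
eef_rot: [-3.142, 0.0, 0.563]
force: [-1.1, 0.8, -0.2]
grip_width: 0.0003
grip_force: 0.0
```

Emit:
apply_moves([
  [255,-0.17,-0.11,0,0,0,0],
  [255,0,0,0,0,0,0],
  [255,0,0,0,0,0,0],
])

```text
time_s: 8.85
ee_pos: [0.5945, 0.0113, 0.0945]
eef_rot: [3.142, -0.0, 0.563]
force: [-0.2, -0.5, -0.4]
grip_width: 0.0001
grip_force: 0.0
```

Emit:
apply_moves([
  [255,0.8,0.5,0,0,0,0],
  [255,0,0,2,0,0,0],
  [255,0,0,4,0,0,0],
  [255,0,0,4,0,0,0],
  [255,2,2,3,0,0,0],
  [255,3,3,0,0,0,0],
  [255,3,3,0,0,0,0],
  [255,0,0,0,0,0,0],
])

```text
time_s: 9.65
ee_pos: [0.6844, 0.1001, 0.2226]
eef_rot: [-3.141, 0.001, 0.566]
force: [0.1, -0.2, -0.9]
grip_width: 0.0002
grip_force: 0.0
```

```bash
python3 ang.py
```

```text
[333, 240, 137, 95, 3482] [[0.5603, 0.0319], [0.5769, 0.006]] angle 149.5
```

The selector is at 149.5°, so it sits at green (position 5). Next I triangulate the button top and the housing from the initial pictures.

Run:
```python
from h import *
L=[];H=[]
for n,(u,v) in(("top",(331,201)),("scene",(319,200))):
    c=ctrl.camera(n); im=cv2.imread(f"pics/{n}0.png"); r=17
    g=cv2.resize(im[v-r:v+r,u-r:u+r],None,fx=10,fy=10,interpolation=2).max(2)
    dark=(g<75).astype(np.uint8); 
    cs,_=cv2.findContours(dark,cv2.RETR_EXTERNAL,cv2.CHAIN_APPROX_NONE); o=max(cs,key=cv2.contourArea)
    f=np.zeros_like(g); cv2.drawContours(f,[o],-1,1,-1); w=((f>0)&(g>110)).astype(np.uint8)
    N,l,s,ce=cv2.connectedComponentsWithStats(w); i=1+s[1:,4].argmax()
    px=lambda p:(u-r+p[0]/10-.45,v-r+p[1]/10-.45)
    eo=cv2.fitEllipse(o); cw,_=cv2.findContours((l==i).astype(np.uint8),0,cv2.CHAIN_APPROX_NONE); ew=cv2.fitEllipse(max(cw,key=cv2.contourArea))
    print(n,"housing",px(eo[0]),eo[1],"button",px(ew[0]),ew[1])
    L.append(ray(c,*px(ew[0])));H.append((c,px(ew[0]),px(eo[0])))
(o1,d1),(o2,d2)=L
x=np.linalg.lstsq(np.stack([d1,-d2],1),o2-o1,rcond=None)[0]; print((o1+d1*x[0]).round(4),(o2+d2*x[1]).round(4))
for z in(.06,.066,.07,.075):print(z,[onz(c,*p,z)[:2].round(4).tolist() for c,p,q in H])
print(ctrl.get_obs()["ee_pos"])
for i,n in enumerate(("top","scene")):
  pass
```

```text
top housing (330.32116851806643, 201.69085083007815) (209.34255981445312, 213.31211853027344) button (330.6843734741211, 200.39993438720705) (121.02690887451172, 124.06317901611328)Traceback (most recent call last):
  File "<stdin>", line 9, in <module>
ValueError: attempt to get argmax of an empty sequence
```

Run:
```python
from h import *
t=ctrl.camera("top"); s=ctrl.camera("scene")
im=cv2.imread("pics/scene0.png")[188:214,306:334].max(2); print(im[2:24:1,2:26])
S={"top":(.544,-.0833),"scene":(.5466,-.0828)}
for z in(.055,.06,.065,.07,.075,.08,.085): print(z,proj(t,[*S["top"],z]).round(1),proj(s,[*S["scene"],z]).round(1))
```

```text
[[139 140 144 138 137 141 136 136 137 134 123 122 124 123 126 137 137 138
  139 139 139 138 141 140]
 [141 140 138 141 139 136 133 115 110 106  99  98  95  95  92 100 107 123
  139 137 139 138 138 140]
 [139 140 137 138 132 112 103  88  91 109 117 118 115 117 110  89  70  87
  106 125 136 142 140 140]
 [140 140 134 118  97  63  72 111 123 134 139 136 136 139 134 123 112  99
   63  87 118 136 140 140]
 [139 132 106  77  54  67 113 135 137 142 139 141 139 140 140 138 135 125
   73  46  74 115 133 139]
 [137 112  61  33  47 100 135 142 140 140 140 143 141 140 139 140 138 137
  109  66  41  71 115 135]
 [128  82  33  20  65 123 139 139 138 142 140 141 139 141 140 139 139 138
  130  98  35  31  74 117]
 [113  49  16  25  78 135 141 139 138 142 142 140 137 140 140 140 141 138
  137 123  44  22  40  90]
 [ 84  28  17  35  87 134 139 140 140 141 141 138 137 140 140 138 140 140
  138 123  46  15  28  68]
 [ 54  14  21  38  85 130 140 139 141 140 142 138 140 141 140 140 141 139
  136 118  47  20  17  40]
 [ 42  18  16  30  74 122 137 139 140 141 141 142 139 140 142 141 140 141
  135  99  45  2
[... 657 characters left out ...]
6  53  52  53  50  43  44  23  18
   10  17  16   9  19  55]
 [108  43  11  16  16  20  18  16  21  23  29  25  34  29  25  20  18  17
   19  19   8   0  24  75]
 [127  73  21   5  15  21  23  19  19  21  22  16  13  13  13  18  20  19
    9  14   0  10  37  88]
 [137 108  60  30  11  13   9  12  10  19  24  24  21  18  18  18  15  20
    5  14  11  31  66 103]
 [139 133 110  78  27  12  12   1  12  15  16  18  13  15  14  11   9   9
   11  19  51  73  94 121]]
0.055 [330.4 202.4] [319.5 204.6]
0.06 [330.5 201.9] [319.6 203. ]
0.065 [330.6 201.5] [319.6 201.5]
0.07 [330.7 201.1] [319.6 199.9]
0.075 [330.7 200.6] [319.6 198.3]
0.08 [330.8 200.2] [319.7 196.7]
0.085 [330.9 199.8] [319.7 195.1]
```

In the scene view the button top is centred near row 197, giving z of about 0.077, and its side wall stands about 10 mm above the housing. A closed fingertip can therefore press it fully. I move above it.

Emit:
apply_moves([
  [255,-2.32,-3.05,0,0,0,0],
  [255,-2.32,-3.05,0,0,0,0],
  [255,-2.32,-3.05,0,0,0,0],
  [255,-2.32,-3.05,0,0,0,0],
  [255,-2.32,-3.05,0,0,0,0],
  [255,-2.31,-3.05,0,0,0,0],
  [255,0,0,-3,0,0,0],
  [255,0,0,-4,0,0,0],
  [255,0,0,-2,0,0,0],
  [255,0,0,0,0,0,0],
])

```text
time_s: 10.9
ee_pos: [0.5418, -0.087, 0.1326]
eef_rot: [-3.139, 0.003, 0.562]
force: [-0.4, 1.1, -0.5]
grip_width: 0.0004
grip_force: 0.0
```

Emit:
apply_moves([
  [255,0.3,0.4,-1,0,0,0],
  [255,0,0,-1,0,0,0],
  [255,0,0,0,0,0,0],
  [255,0,0,0,0,0,0],
])

```text
time_s: 11.3
ee_pos: [0.5466, -0.0827, 0.1148]
eef_rot: [3.141, -0.0, 0.563]
force: [-0.5, 0.4, -0.4]
grip_width: 0.0005
grip_force: 0.0
```

```bash
python3 ang.py
```

```text
[333, 295, 47, 40, 1054] [[0.5604, 0.0318], [0.5666, 0.0228]] angle 147.5
```

Emit:
apply_moves([
  [255,-0.1,0,-0.5,0,0,0],
  [255,0,0,-0.3,0,0,0],
  [255,0,0,0,0,0,0],
])

```text
time_s: 11.65
ee_pos: [0.5452, -0.0827, 0.106]
eef_rot: [-3.141, 0.001, 0.563]
force: [0.7, -0.1, -1.4]
grip_width: 0.0004
grip_force: 0.0
```

Emit:
apply_moves([
  [255,0,0,-0.3,0,0,0],
  [255,0,0,-0.2,0,0,0],
  [255,0,0,0,0,0,0],
])

```text
time_s: 11.95
ee_pos: [0.5455, -0.0827, 0.1013]
eef_rot: [3.142, -0.0, 0.563]
force: [-0.4, -0.6, 1.5]
grip_width: 0.0003
grip_force: 0.9
```

Emit:
apply_moves([
  [255,0,0,-0.2,0,0,0],
  [255,0,0,0,0,0,0],
])

```text
time_s: 12.15
ee_pos: [0.5456, -0.0827, 0.0995]
eef_rot: [3.141, -0.0, 0.563]
force: [0.7, 0.0, 3.0]
grip_width: 0.0006
grip_force: 1.5
```

Emit:
apply_moves([
  [255,0,0,-0.2,0,0,0],
  [255,0,0,0,0,0,0],
])

```text
time_s: 12.35
ee_pos: [0.5456, -0.0827, 0.0975]
eef_rot: [3.141, -0.0, 0.563]
force: [-0.7, 0.6, 4.1]
grip_width: 0.0005
grip_force: 2.1
```

Contact started near TCP z of about 0.102. I continue in 1 mm steps until the force rises at the end stop.

Emit:
apply_moves([
  [255,0,0,-0.1,0,0,0],
  [255,0,0,0,0,0,0],
])

```text
time_s: 12.55
ee_pos: [0.5456, -0.0827, 0.0965]
eef_rot: [3.141, -0.0, 0.563]
force: [-0.2, -0.3, 4.1]
grip_width: 0.0002
grip_force: 2.3
```

Emit:
apply_moves([
  [255,0,0,-0.1,0,0,0],
  [255,0,0,0,0,0,0],
])

```text
time_s: 12.75
ee_pos: [0.5456, -0.0827, 0.0962]
eef_rot: [3.141, -0.0, 0.563]
force: [-3.5, 0.0, 11.5]
grip_width: 0.0006
grip_force: 5.6
```

The stop is reached: 11.5 N, and z stopped following the command. One small extra press, then I release and move clear.

Emit:
apply_moves([
  [255,0,0,-0.05,0,0,0],
  [255,0,0,0,0,0,0],
])

```text
time_s: 12.95
ee_pos: [0.5457, -0.0827, 0.0961]
eef_rot: [3.141, -0.001, 0.563]
force: [-5.1, 1.2, 15.3]
grip_width: 0.0007
grip_force: 7.9
```

Emit:
apply_moves([
  [255,0,0,0.6,0,0,0],
  [255,0,0,1.5,0,0,0],
  [255,0,0,3,0,0,0],
  [255,0,0,4,0,0,0],
  [255,0,0,4,0,0,0],
  [255,-2,-3,0,0,0,0],
  [255,-3,-4,0,0,0,0],
  [255,-3,-4,0,0,0,0],
  [255,-3,-4,0,0,0,0],
  [255,0,0,0,0,0,0],
])

```text
time_s: 13.95
ee_pos: [0.4326, -0.2361, 0.2257]
eef_rot: [-3.141, 0.001, 0.558]
force: [0.3, 0.9, 0.1]
grip_width: 0.0006
grip_force: 0.0
```

```bash
python3 ang.py
python3 - <<'E'
from h import *
c=ctrl.camera("top"); cv2.imwrite("pics/f.png",cv2.resize(c["img"][130:260,215:425],None,fx=3.6,fy=3.6)[:,:,::-1])
E
```

```text
[333, 240, 137, 95, 3361] [[0.5604, 0.0318], [0.5769, 0.006]] angle 149.6
```

View pics/f.png

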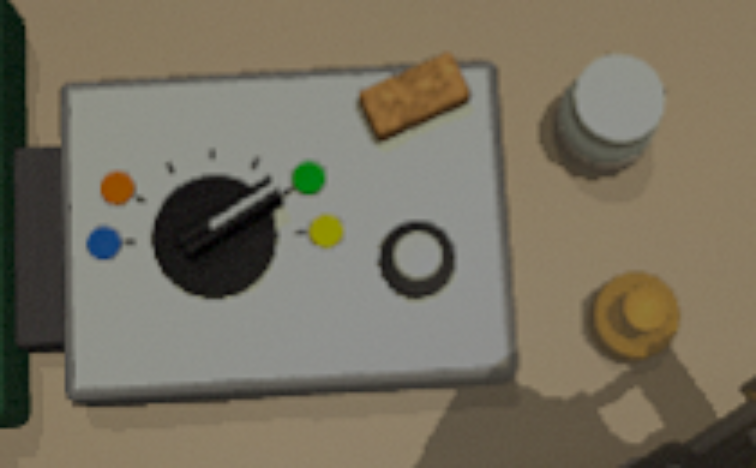

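The pointer, with its tip near (275,190), is at green (308,178) and reads 149.6°. The button at (418,255) is up. The block (415,95), jar (618,100) and weight (640,310) look unmoved, and the arm is clear.

```bash
python3 -c "
from station import ctrl
print(ctrl.hand_in())"
```

```text
the job is handed in; nothing more can be done
None
```

Handed in: the selector reads 149.6° at green (position 5; it took a second push after first stopping at 140°), start was then pressed to its stop and released, the arm is clear, and the jar, weight and block look unmoved.

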